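# Swap the light filter in a push-push filter block

## Task

The red filter is latched down in the light path of the white filter block. First press its red cap all the way in and let go, so that it unlatches and springs up; then press the green cap all the way in and let go, so that the green filter stays latched down. Leave the blue filter up as it is.

Things in the scene. Friction and masses are not known exactly. Their poses are not given: they have to be found in the camera images.
- red_cap (a point): Middle of the top face of the red square push cap (36 x 36 x 8 mm, axes parallel to its sides, z up); latched down at the start. Three caps in a row along their y axis, 56 mm apart, in varying order, on a fixed white block (64 x 200 mm, top 72 mm above the table). Push-push latch, moves straight down: top face at 108 mm above the table when up, 98.5 latched, 83 at the hard stop.
- green_cap (a point): Middle of the top face of the green push cap, the same as the red; up at the start. To switch any cap, press its middle until its top is at 86 mm or lower (the stop may be reached), then let go: an up cap comes back to 98.5 mm and stays latched, a latched one springs up to 108 mm. A press that ends higher may change nothing. Spring 3 to 6 N, plus 6 N at 0.1 m/s; press at 0.1 m/s or slower.
- blue_cap (a point): Middle of the top face of the blue push cap, the same as the red; up (108 mm) at the start, to be left up.

How it is judged:
By the outcome, as a careful person would: the job done as asked, in the order asked, and still so for the second after the job is handed in, with the robot touching nothing.
It also fails if it takes over 29 s, if anything falls off the work surface, if the arm or the gripper's body presses on something with over 40 N, if the wrist force passes 120 N, or if a joint passes its speed limit or range.

## Robot

A 6-joint arm with a two-finger parallel gripper is mounted at the origin on a cart in front of the work surface, level with it; the furniture and walls round the work are solid. World frame = base frame: x ahead of the robot, y to its left, z up, the work surface at z = 0. Lengths are in m, angles in rad, forces in N, time in s.
With the tool pointing down it reaches from about 0.275 to 0.825 m from the base axis. Payload 4.9 kg.
Tool frame: the origin (TCP) lies midway between the tips of the shut fingers; the grasp point (between the pads) lies 19 mm behind it (bot.grip_depth is the distance from the TCP to the grasp point, in m); z points along the fingers, y is the line along which they close (so a half turn about z gives the same grasp; the last joint's range is limited). The gripper opens to 85 mm and grips with 20 to 120 N. Pads are 22 mm wide; open, the fingers measure 114 mm over their backs; the gripper's body (76 mm by 85 mm) begins 54 mm behind the grasp point. The pads swing forward as they close: fully open they stand 13 mm farther back than shut.
Start: joints at [0.617, 0.326, -0.193, 1.052, 0, 1.437], TCP at [0.402, 0.375, 0.231] pointing down, gripper open.
Joint ranges: [-2.65, 2.65], [-0.97, 1.79], [-1.3, 1.35], [-1.93, 2.1], [-1.47, 1.37], [-3.14, 3.14]. Speed limits (rad/s): [2.57, 2.57, 3.14, 3.14, 3.14, 3.14].

## Interface

Orientations are given as a unit quaternion [w, x, y, z].
In Python, from cell import bot gives the robot as it stands. Calls block until the motion is done:
- bot.move_pose(position, orientation): joint-space move of the TCP to a pose.
- bot.move_linear(position, speed=0.15, rotation=None, until_force=None): straight line of the TCP; rotation=None keeps the orientation; speed is the mean speed in m/s. With until_force (N) it stops when the force on the tool has changed by that much, and returns True; else False.
- bot.goto_joints(angles): joint-space move.
- bot.set_gripper(opening, grasp_force=None): opening from 0.0 (shut) to 1.0 (fully open); grasp_force is the grip in N (None keeps the last); returns when the fingers have stopped.
- bot.wait(seconds).
- bot.solve_ik(position, orientation): joint angles nearest the present ones, or None.
- bot.camera(name): name is "scene" or "top" or "wrist"; returns the picture (400x640x3 uint8, red, green, blue); there is no depth.
- bot.calibration(name): a dict with "mtx" (3x3 intrinsics, pixels), "extrinsics" (4x4, takes a point from world to camera coordinates); the wrist camera has in their place "hand_eye" (4x4, takes a point from camera to tool coordinates, whose origin is the TCP and whose axes are the flange's). Camera axes: x right, y down, z forward; pixel columns grow to the right and rows downward; lengths in m; the calibration is good to about 2 mm. The wrist camera is an equidistant fisheye: a pixel r from the principal point sees the ray r / f radians off the axis. A picture is of the moment at which its call begins: read the wrist's pose just before it. calibration takes no time and is no camera call.
A pose or a line that the arm cannot do raises bot.PlanningError and nothing moves.
- bot.close_job(): hands the job in; it is judged then, once.
Trained networks look in the newest picture that a camera, given by its name, has taken for a name from the list of things; names that differ only in an ending like _2 or _b are one class to them, and where a whole thing is asked for, a point or a joint stands for the part that bears it (a point fixed in the world has none). Each returns a list of dicts, best first, with "confidence" (0 to 1); they miss things now and then, are a little off and sometimes report something else, mostly with a low value. They report only what shows in the picture. A call takes as long as a camera call.
- bot.search_frame(camera, thing): "bbox" ([left, top, width, height] in pixels, round what is visible of it).
Readings, each from a call of its own:
- bot.read_clock(): time.
- bot.read_joint_positions(): joint angles.
- bot.read_joint_vel(): joint speeds.
- bot.read_joint_efforts(): joint torques, N m.
- bot.read_position(): TCP position.
- bot.read_tool_rot(): TCP orientation.
- bot.read_ft_force(): force on the tool from outside, world axes, zero at the start.
- bot.read_moment(): the same for the moment, N m.
- bot.read_gripper_width(): opening from 0.0 (shut) to 1.0 (fully open).
- bot.read_finger_force(): force on a finger pad.
Only numpy, scipy, OpenCV 4.12 (cv2) and the standard library are available. Lean on these libraries where they do the work, as an engineer would, in place of code of your own. Each camera call takes 0.05 s, during which the arm holds its last target. There are 200 camera calls.

## Working session

There is one attempt and no reset: what is moved stays moved. The work goes in short steps, each a Python script; the robot and the scene stay as the last script left them, time stands still between calls to the robot, and variables do not carry over. Pictures are saved under pics/ and viewed, at most 10 in all, crops included, and the job is handed in when it is done.

```bash
mkdir -p pics; python3 - <<'E'
from cell import bot
import cv2,numpy as np
ims=[]
for c in("scene","top"):
    im=bot.camera(c); ims.append(im)
    for t in("red_cap","green_cap","blue_cap"):
        print(c,t,bot.search_frame(c,t)[:2])
    k=bot.calibration(c); print(k["mtx"].tolist(),np.round(k["extrinsics"],4).tolist())
    cv2.imwrite(f"pics/{c}.png",im[:,:,::-1])
print(bot.read_tool_rot(),bot.read_clock())
E
```

```text
scene red_cap [{'bbox': [259.1, 212.7, 25.7, 26.0], 'confidence': 0.7}]
scene green_cap [{'bbox': [288.6, 216.2, 29.7, 25.3], 'confidence': 0.8}]
scene blue_cap [{'bbox': [323.8, 222.1, 25.5, 28.7], 'confidence': 0.56}]
[[511.5877943140722, 0.0, 326.02723700720577], [0.0, 511.5877943140722, 200.6885300918197], [0.0, 0.0, 1.0]] [[0.4625, -0.8865, -0.0138, -0.1779], [-0.5655, -0.283, -0.7747, 0.4223], [0.6829, 0.3661, -0.6322, 0.5594], [0.0, 0.0, 0.0, 1.0]]
top red_cap [{'bbox': [274.4, 215.4, 22.2, 21.6], 'confidence': 0.48}]
top green_cap [{'bbox': [300.6, 212.0, 20.8, 17.6], 'confidence': 0.71}]
top blue_cap [{'bbox': [329.3, 207.4, 18.0, 22.3], 'confidence': 0.52}]
[[416.83552360337404, 0.0, 323.5035314429495], [0.0, 416.83552360337404, 205.0067998915419], [0.0, 0.0, 1.0]] [[0.0067, -1.0, 0.0065, 0.0676], [-0.9889, -0.0075, -0.1484, 0.5334], [0.1485, -0.0054, -0.9889, 0.9387], [0.0, 0.0, 0.0, 1.0]]
[-6.72681103e-05  3.98517704e-01  9.17160629e-01 -1.24922215e-04] 0.4
```

```bash
python3 - <<'E'
import cv2,numpy as np
a=cv2.imread("pics/scene.png")[150:300,220:400];b=cv2.imread("pics/top.png")[160:280,240:384]
cv2.imwrite("pics/c.png",np.hstack([cv2.resize(a,(400,333)),cv2.resize(b,(400,333))]))
E
```

```text
(no output)
```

View pics/scene.png

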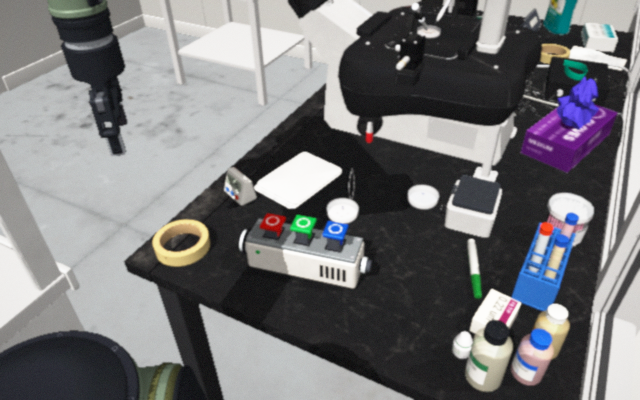

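View pics/c.png

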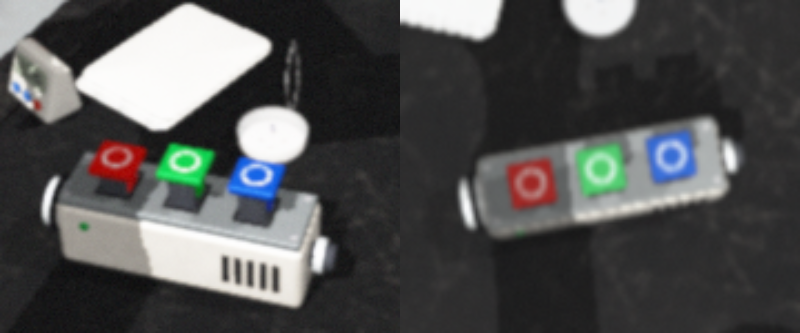

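The crops show red, green and blue rings from left to right. In scene they are at about (272.6,220.7), (303.2,222.5), (335.6,228.8), and in top at (287.2,225.9), (312.4,221.2), (337.6,216.5). Next I'll triangulate them.

```bash
python3 - <<'E'
from cell import bot
import cv2,numpy as np
S=np.array([[272.6,220.7],[303.2,222.5],[335.6,228.8]]).T
T=np.array([[287.2,225.9],[312.4,221.2],[337.6,216.5]]).T
P=[bot.calibration(c)["mtx"]@bot.calibration(c)["extrinsics"][:3] for c in("scene","top")]
X=cv2.triangulatePoints(P[0],P[1],S,T);X=(X[:3]/X[3]).T;print(X.round(4),np.linalg.norm(np.diff(X,axis=0),axis=1))
# plane-intersection with known heights as check
for p,U in zip(P,(S,T)):
  for u,h in zip(U.T,(.0985,.108,.108)):
    A=p[:,:3][:, :2];H=np.c_[A,p[:,2]*h+p[:,3]];q=np.linalg.solve(H,[*u,1]);print((q[:2]/q[2]).round(4))
row=X[2]-X[0];a=np.arctan2(row[1],row[0]);print(a)
from scipy.spatial.transform import Rotation as R
for k in range(4):
  q=(R.from_euler('z',a+k*np.pi/2)*R.from_euler('x',np.pi)).as_quat()
  print(k,bot.solve_ik([*X[0,:2],.2],[q[3],*q[:3]]))
E
```

```text
[[0.4776 0.1507 0.0971]
 [0.4872 0.0953 0.1074]
 [0.4982 0.0403 0.1066]] [0.05714073 0.05615251]
[0.4763 0.1496]
[0.4867 0.0948]
[0.4972 0.0392]
[0.4773 0.1507]
[0.487  0.0956]
[0.4977 0.0409]
-1.3857895380213034
0 [ 0.1581715   0.26044203 -0.3686984   0.9416559   0.         -1.59763162]
1 [ 0.1581715   0.26044203 -0.3686984   0.9416559   0.          3.11475736]
2 [ 0.1581715   0.26044203 -0.3686984   0.9416559   0.          1.54396104]
3 [ 0.1581715   0.26044203 -0.3686984   0.9416559   0.         -0.02683529]
```

Heights (97, 107, 107 mm) and spacings (57, 56 mm) match the text, so I'll press red with the shut gripper and then look.

```bash
cat > h.py <<'E'
from cell import bot
import cv2,numpy as np
from scipy.spatial.transform import Rotation as R
q=(R.from_euler('z',-1.3858+np.pi)*R.from_euler('x',np.pi)).as_quat();Q=[q[3],*q[:3]]
def press(x,y):
    bot.move_pose([x,y,.135],Q)
    hit=bot.move_linear([x,y,.0825],speed=.05,until_force=30)
    print(hit,bot.read_position(),bot.read_ft_force())
    bot.wait(.2)
    bot.move_linear([x,y,.15],speed=.08)
def look(n):
    ims=[cv2.resize(bot.camera(c)[s],(400,333))[:,:,::-1] for c,s in(("scene",np.s_[150:300,220:400]),("top",np.s_[160:280,240:384]))]
    cv2.imwrite(f"pics/{n}.png",np.hstack(ims)); print(bot.read_clock())
E
python3 - <<'E'
from h import *
bot.set_gripper(0.)
press(.4773,.1504)
bot.move_pose([.42,.22,.25],Q)
look("r1")
E
```

```text
False [0.47707715 0.15044156 0.08300729] [-2.56119231 -0.7798729  11.77961463]
5.2583
```

View pics/r1.png

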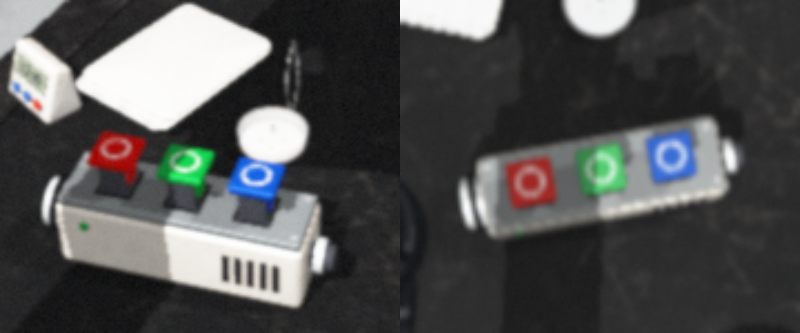

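In the scene crop the red ring rose from row 157 to about 148 (about 9 crop pixels, or 9.5 mm), so red has sprung up. Green (185,161) and blue (257,175) haven't moved. Now green.

```bash
python3 - <<'E'
from h import *
bot.move_linear([.487,.0953,.16],speed=.2)
press(.487,.0953)
bot.move_pose([.42,.22,.25],Q)
look("g1")
E
```

```text
False [0.48712234 0.09529323 0.08299082] [-2.64250732 -0.64796161 12.13657641]
9.7167
```

View pics/g1.png

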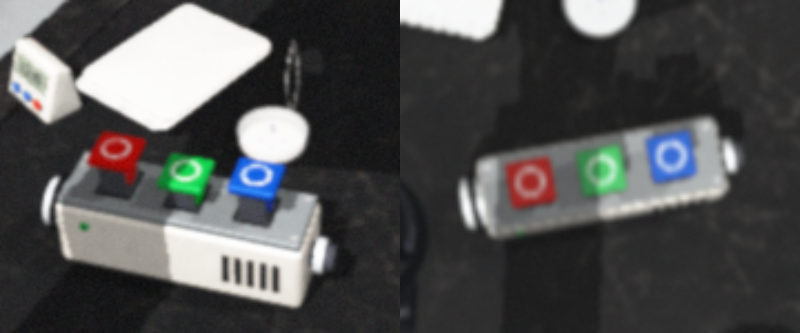

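The green ring dropped from row 161 to about 170, so green is latched. Red (row 148) and blue (row 175) are up.

```bash
python3 -c "
from cell import bot
print(bot.close_job())"
```

```text
the job is handed in; nothing more can be done
None
```

The red cap was pressed first and sprang up, then the green cap was pressed and stayed latched down; blue was left up, and the job was handed in with the robot clear (last clock reading 9.7 s).

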